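Hold the lucky cat's battery slide open at its mark

ROBOT

A 6-joint arm with a two-finger parallel gripper is mounted at the origin on the work surface. World frame = base frame: x ahead of the robot, y to its left, z up, the work surface at z = 0. Lengths are in mm, angles in rad, forces in N, time in s.
With the tool pointing down it reaches from about 350 to 775 mm from the base axis. Payload 5.5 kg.
Tool frame: the origin (TCP) lies midway between the tips of the shut fingers; the grasp point (between the pads) lies 19 mm behind it; z points along the fingers, y is the direction in which the jaws open and shut (so a half turn about z gives the same grasp; the last joint's range is limited). The gripper opens to 85 mm and grips with 20 to 120 N. Pads are 22 mm wide; open, the fingers measure 114 mm over their backs; the gripper's body (76 mm by 85 mm) begins 54 mm behind the grasp point. The pads swing forward as they close: fully open they stand 13 mm farther back than shut.
Start: joints at [-1.481, 0.313, 0.046, 1.304, 0, 1.431], TCP at [130.967, -559.928, 231.323] pointing down, gripper open.
Joint ranges: [-2.76, 2.76], [-0.86, 1.69], [-1.03, 1.26], [-2.2, 2.34], [-1.47, 1.5], [-3.14, 3.14]. Speed limits (rad/s): [2.57, 2.57, 3.14, 3.14, 3.14, 3.14].

INTERFACE

Orientations are given as a unit quaternion [w, x, y, z].
In Python, from plant import * gives the robot as it stands.
- The arm moves only by the tool jog_arm, never from a script. Its argument "moves" is a list of rows, each a list of 5 numbers: the opening, from 0 (shut) to 1 (fully open), then the shift along the tool's x, y, z in cm, then the turn about the tool's z in rad. In form: [[jaw, x, y, z, spin], ...]. A call has exactly 5 rows; each row shifts and turns the commanded pose from where the row before left it, along the tool's axes as they then stand; what a row does not reach is not made up. A row lasts 1/8 s, in which the tool goes at most 62.5 mm and 10.7 degrees, less where a joint would pass 70% of its speed; a pose out of reach is approached as far as the arm can. A call is refused whole if a number of a shift passes 6.25 or a number of a turn 0.188, either way. A call with a gripper value outside its range is refused whole. The fingers move at their own pace and stop on an object; "squeeze" is the grip in N (left out, the last holds). Time passes only in rows, so rows that do not move let the fingers close, or fill a call up. It gives the time, the measured TCP pose, the force and the opening at its end, in the units of the state.
- state(): the state, without advancing time (a new reading comes with each control period).
- camera(name): name is "scene" or "top"; returns a dict with "frame" (400x640x3 uint8, blue, green, red), "fx", "fy", "cx", "cy" (pixels), "xyz" and "rotation" of the camera in the world. Camera axes: x right, y down, z forward; pixel columns grow to the right and rows downward; lengths in mm; the calibration is good to about 2 mm. A picture is of the moment at which its call begins. There is no depth.
- finish_job(): hands the job in, once; it reports no verdict.
Trained networks look in the newest picture that a camera, given by its name, has taken for a name from the list of things; names that differ only in an ending like _2 or _b are one class to them, and where a whole thing is asked for, a point or a joint stands for the part that bears it (a point fixed in the world has none). Each returns a list of dicts, best first, with "confidence" (0 to 1); they miss things now and then, are a little off and sometimes report something else, mostly with a low value. They report only what shows in the picture. A call takes as long as a camera call.
- cut_out(camera, query): "mask" (400x640 bool, what is visible of it) and "bbox" ([left, top, width, height] in pixels, round what is visible of it).
The state is a dict: "time_s": time; "qpos": joint angles; "qvel": joint speeds; "joint_efforts": joint torques, N m; "eef_pos": TCP position; "eef_rot": TCP orientation; "contact_force": force on the tool from outside, world axes, zero at the start; "wrist_torque": the same for the moment, N m; "grip_width": finger opening in mm.
Only numpy, scipy, OpenCV 4.12 (cv2) and the standard library are available. Lean on these libraries where they do the work, as an engineer would, in place of code of your own. Each camera call takes 0.05 s, during which the arm holds its last target.

TASK

I want to change the lucky cat's battery: take the stylus from its stand, press the recessed switch in the cat's base all the way down with its tip to stop the waving arm, and stand the stylus back fully in its stand. Then pull the spring-loaded battery slide out by its upright tab until the tab's front face is level with the two mark lines, and finish while still gripping it there, because it springs back when let go. Leave the vase, the paperweight and the picture frame where they are.

Things in the scene. Friction and masses are not known exactly. Their poses are not given: they have to be found in the camera images.
- base: Dark wooden battery base, fixed, 150 (x) x 240 (y) x 45 mm high. Origin: centre of underside on the cabinet top; x points from front (slide side) to back, z up; front face at x -75 mm. Gold cat fixed on it at x +25, y -20 mm, radius 47 mm, paw out to y -85, 185 mm above the cabinet top. In front a 6 mm thick aluminium foot plate, x -75 to -180, y -95 to +35 mm.
- button: White round switch, 14 mm in diameter, in a 16 mm wide round recess in the base's top at base x -40, y +80 mm. Origin: centre of the button's top, at rest 6 mm below the base's top (39 mm above the cabinet top). It goes straight down 4 mm against a spring (1.2 N to start, 3.6 N fully down) and springs back up.
- slide: Grey slide from the base's front, at base y -30 mm. Upright tab 10 (x) x 44 mm (y), top 56 mm above cabinet top; behind it a flat tongue 44 mm wide, top 16 mm up. Origin: foot of the tab's front face, mid-width, 6 mm above cabinet top; axes as base, tab from x 0 to +10. At rest 36 mm gap between tab and base. Pulls out along base -x up to 60 mm against a spring (3.5 N at rest, 7.5 N at 40 mm).
- mark (a point): The mark: midpoint between the two black lines (3 mm wide, 30 mm long) on the foot plate, one on each side of the slide, 40 mm in front of the resting tab's front face, 6 mm above the cabinet top; axes as the base's. The slide is at the mark when the tab's front face (origin of slide) is level with it along base x.
- stylus: Stylus 121 mm long, upright in its stand: steel pin 6 mm in diameter, 45 mm long, at the bottom; collar 26 mm in diameter, 6 mm thick; then a round black handle 14 mm in diameter, 70 mm long. About 35 g. Origin: tip of the pin; z up to the handle's end. Seated, the collar rests on the stand's top, tip 5 mm and handle 56 to 126 mm above the cabinet top.
- stand: Wooden block, fixed, 60 x 60 x 50 mm high, with one vertical hole 13 mm wide and 48 mm deep in the middle of its top, chamfered at the mouth. Stands to the right or left of the cat. Origin: centre of the underside.
- vase: Small blue ceramic vase, 110 mm high, 68 mm in diameter, loose; to be left alone. Origin: centre of the underside.
- paperweight: Green glass domed paperweight, 72 mm in diameter, 40 mm high, loose; to be left alone. Origin: centre of the underside.
- frame: Wooden picture frame 130 mm wide, 170 mm high, leaning back on its rear stand, loose; to be left alone. Origin: under the frame's middle, on the cabinet top.

How it is judged (in metres and radians):
On the way, in this order (a step that is already met when the one before it is completed fails the run):
1. the switch is pressed down with the stylus, the slide still in (z of button in the frame of base below 0.036 m and contact force between stylus and button above 0.5 N and x of slide in the frame of mark above 0.03 m), for 0.1 s.
2. the stylus stands in its stand again, let go, the slide still in (horizontal distance between stylus and stand below 0.006 m and z of stylus in the frame of stand below 0.009 m and angle between stylus's own z axis and vertical below 0.1 rad and contact force between the fingers and stylus below 0.1 N and linear speed of stylus below 0.02 m/s and x of slide in the frame of mark above 0.03 m), for 0.2 s.
At the end, for the whole second after the job is handed in: Tab face within 5 mm of the mark, still, held by the fingers (over 1.5 N) and no other object; stylus released in its stand, within 6 mm of centre, tip under 9 mm above its underside, upright within 0.1 rad; vase, paperweight, frame within 20 mm of their start and 0.2 rad of upright (x of slide in the frame of mark between -0.005 and 0.005 m and linear speed of slide below 0.01 m/s and contact force between the fingers and slide above 1.5 N and contact force between each of slide, the fingers and stylus below 0.1 N and contact force between slide and vase below 0.1 N and contact force between slide and paperweight below 0.1 N and contact force between slide and frame below 0.1 N and horizontal distance between stylus and stand below 0.006 m and z of stylus in the frame of stand below 0.009 m and angle between stylus's own z axis and vertical below 0.1 rad and distance of each of vase, paperweight, frame from where it was at the start of the episode below 0.02 m and angle between each of vase, paperweight, frame's own z axis and vertical below 0.2 rad); the arm keeps its last pose, push and grip.
It fails at once if the vase is knocked or moved (distance of vase from where it was at the start of the episode above 0.02 m or angle between vase's own z axis and vertical above 0.3 rad).
It fails at once if the paperweight is knocked or moved (distance of paperweight from where it was at the start of the episode above 0.02 m or angle between paperweight's own z axis and vertical above 0.3 rad).
It fails at once if the frame is knocked or moved (distance of frame from where it was at the start of the episode above 0.02 m or angle between frame's own z axis and vertical above 0.3 rad).
It also fails if it takes over 66 s, if anything falls off the work surface, if the arm or the gripper's body presses on something with over 40 N, if the wrist force passes 120 N, or if a joint passes its speed limit or range.

## Working session

There is one attempt and no reset: what is moved stays moved. The work goes in short steps, Python scripts to look and compute and a tool call to move; the robot and the scene stay as the last step left them, time stands still between calls to the robot, and variables do not carry over. Pictures are saved under pics/ and viewed, and the job is handed in when it is done.

Besides the shell and the picture viewer there is one more tool, called after "Emit:" by a JSON object that holds its "api" and its "payload", one argument or row to a line. jog_arm: Moves the arm, as the interface text tells. Its arguments: {"type":"object","properties":{"moves":{"type":"array","items":{"type":"array","items":{"type":"number"}}},"squeeze":{"type":"number"}},"required":["moves"]}

```bash
mkdir -p pics; ls; cat > h.py <<'E'
from plant import *
import numpy as np, cv2
def ray(c,u,v):
    d=np.array([(u-c["cx"])/c["fx"],(v-c["cy"])/c["fy"],1.0]); return np.array(c["xyz"]),np.array(c["rotation"])@d
def onz(c,u,v,z):
    o,d=ray(c,u,v); return o+d*(z-o[2])/d[2]
def proj(c,p):
    q=np.array(c["rotation"]).T@(np.array(p,float)-np.array(c["xyz"])); return np.array([c["fx"]*q[0]/q[2]+c["cx"],c["fy"]*q[1]/q[2]+c["cy"]])
E
python3 - <<'E'
from h import *
s=state();print(s)
for n in("scene","top"):
    c=camera(n);cv2.imwrite(f"pics/{n}0.png",c["frame"]);print(n,c["fx"],c["fy"],c["cx"],c["cy"],c["xyz"],np.array(c["rotation"]).tolist())
    for q in("base","button","slide","stylus","stand","vase","paperweight","frame"):
        for r in cut_out(n,q)[:2]: print(q,r["confidence"],r["bbox"])
E
```

```text
pics
{'time_s': 0.0, 'qpos': array([-1.48060003e+00,  3.14025127e-01,  4.50080488e-02,  1.30359160e+00,
        3.42677229e-06,  1.43117605e+00]), 'qvel': array([ 4.02684107e-04, -8.95412009e-05,  2.26053422e-04,  3.14884715e-04,
        1.09085034e-04,  5.90926537e-04]), 'joint_efforts': array([ 5.55472925e-04, -4.80627251e+01,  2.98535174e+01,  1.93822884e-02,
       -1.56578426e-05,  1.16512059e-06]), 'eef_pos': array([ 130.91982054, -559.39099161,  230.40668133]), 'eef_rot': array([-9.05855930e-04,  9.93404896e-01,  1.14655532e-01,  2.41039690e-05]), 'contact_force': array([ 0.17328237, -0.14596616, -0.56179664]), 'wrist_torque': array([ 0.00199496,  0.05942875, -0.02598198]), 'grip_width': 85.59638214423353}
scene 392.2007524429475 392.2007524429475 318.15964271815227 203.2047355680145 [1275.54297565  157.01885765  549.28972234] [-0.29276091498412565, 0.5489633893259392, 0.6930436976387705, -0.36417121934691027]
base 0.75 [272.4, 164.5, 129.1, 115.5]
base 0.26 [341.7, 190.7, 17.2, 20.7]
slide 0.81 [340.8, 187.8, 19.4, 23.9]
stylus 0.57 [217.0, 131.6, 11.7, 30.5]
stand 0.87 [207.9, 151.7, 30.0, 32.6]
vase 0.84 [448.5, 178.4, 33.6, 46.3]
paperweight 0.87 [155.6, 205.7, 31.9, 26.3]
frame 0.82 [455.5, 225.4, 110.6, 94.8]
top 445.43466388032505 445.43466388032505 319.61147183140775 203.33273069833172 [ 433.47826806    7.14361043 1279.78166081] [0.03458415804889086, -0.7026383521130698, 0.7099676198064844, -0.032392298130796415]
base 0.96 [259.7, 142.1, 98.9, 106.8]
slide 0.57 [297.0, 209.5, 16.1, 16.3]
stylus 0.41 [435.6, 245.7, 10.5, 12.8]
stand 0.6 [421.3, 236.4, 32.0, 29.4]
vase 0.76 [195.8, 221.8, 29.4, 22.9]
paperweight 0.7 [424.9, 156.1, 27.9, 23.0]
frame 0.68 [150.7, 131.0, 70.0, 38.7]
```

```bash
cat >> h.py <<'E'
from scipy.spatial.transform import Rotation as R
_cam=camera
def camera(n):
    c=_cam(n); q=np.array(c["rotation"]); c["rotation"]=R.from_quat([q[1],q[2],q[3],q[0]]).as_matrix(); return c
E
python3 - <<'E'
from h import *
import pickle
for n in("scene","top"):
    c=camera(n); pickle.dump(c,open(f"{n}.pkl","wb"))
    print(n,c["rotation"][:,2])
    f=c["frame"]
    b=(250,130,200,150) if n=="top" else (140,110,400,200)
    x,y,w,h=b if n=="scene" else (150,125,320,160)
    k=2 if n=="scene" else 2.5
    cv2.imwrite(f"pics/{n}_crop.png",cv2.resize(f[y:y+h,x:x+w],None,fx=k,fy=k,interpolation=cv2.INTER_CUBIC))
    print(x,y,k)
E
```

```text
scene [-0.80562555 -0.18334309 -0.56334074]
140 110 2
top [ 0.09462741  0.00260535 -0.99550935]
150 125 2.5
```

View pics/scene_crop.png

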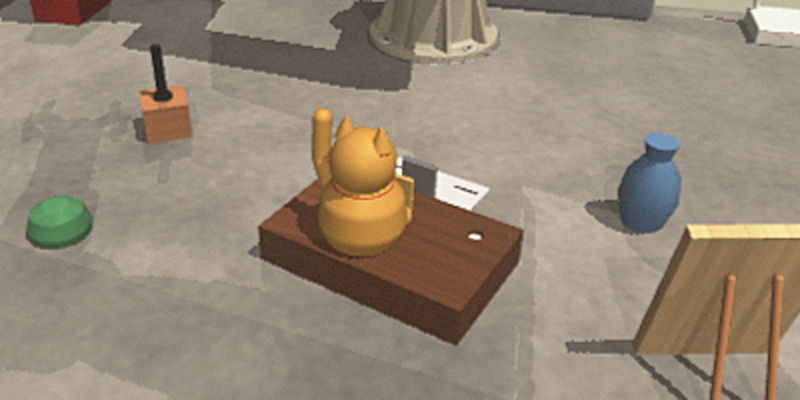

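View pics/top_crop.png

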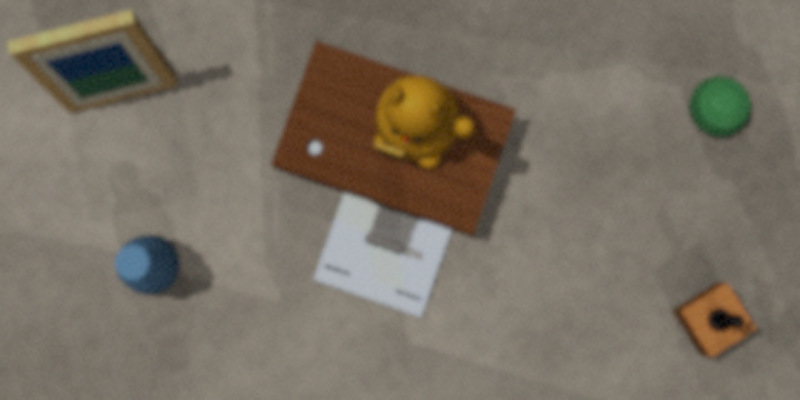

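View pics/top0.png

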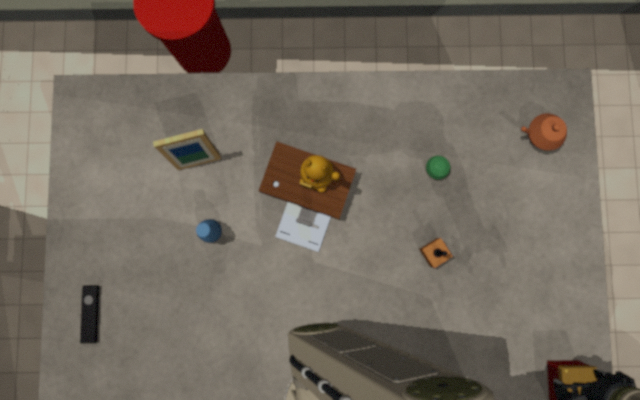

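```bash
cat > fit.py <<'E'
from h import *
import pickle
from scipy.optimize import least_squares
C={n:pickle.load(open(n+".pkl","rb")) for n in("scene","top")}
for n,b,k in(("top",(250,135,110,120),7),("top",(410,225,60,50),10),("scene",(260,160,150,125),5),("scene",(195,120,60,70),8)):
    x,y,w,h=b
    im=cv2.resize(C[n]["frame"][y:y+h,x:x+w],None,fx=k,fy=k,interpolation=cv2.INTER_CUBIC)
    if h*k>600: im=cv2.resize(im,None,fx=600/h/k,fy=600/h/k); print(n,b,600/h)
    for i in range(0,w,10):
        kk=im.shape[1]/w; cv2.putText(im,str(x+i),(int(i*kk),8),0,.3,(0,255,255),1); cv2.line(im,(int(i*kk),10),(int(i*kk),16),(0,255,255),1)
    for i in range(0,h,10):
        kk=im.shape[1]/w; cv2.putText(im,str(y+i),(0,int(i*kk)+4),0,.3,(0,255,255),1)
    cv2.imwrite(f"pics/z_{n}_{x}.png",im)
E
python3 fit.py
```

```text
top (250, 135, 110, 120) 5.0
scene (260, 160, 150, 125) 4.8
```

View pics/z_top_250.png

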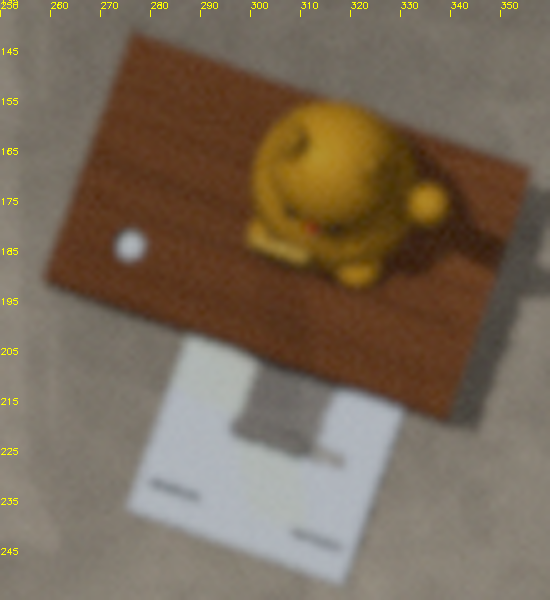

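View pics/z_top_410.png

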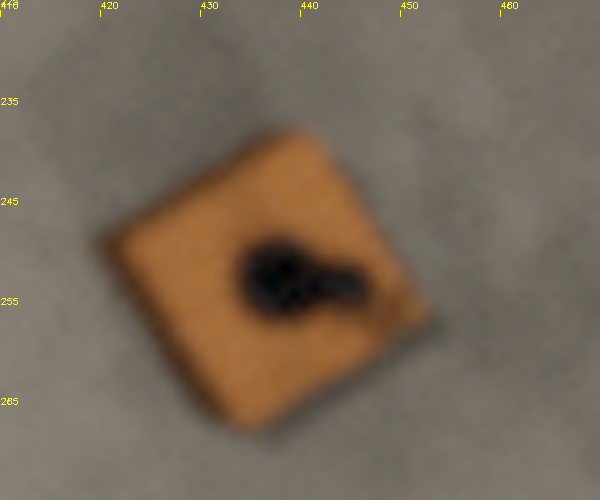

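View pics/z_scene_260.png

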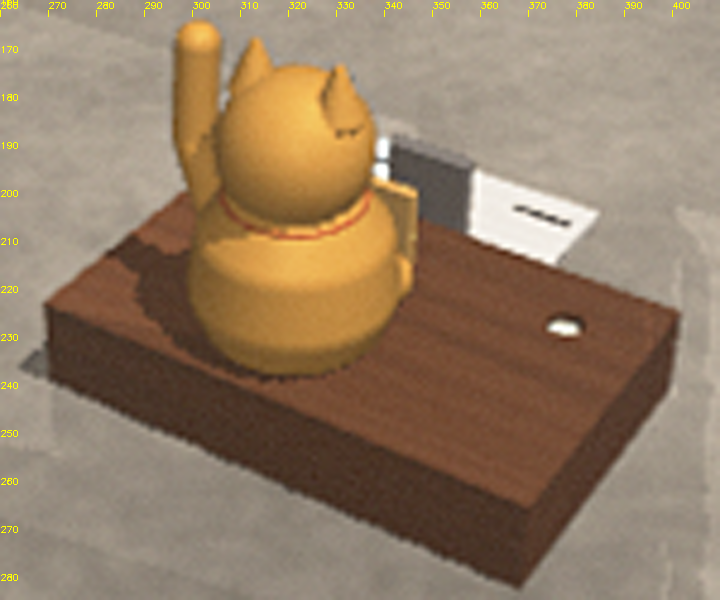

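View pics/z_scene_195.png

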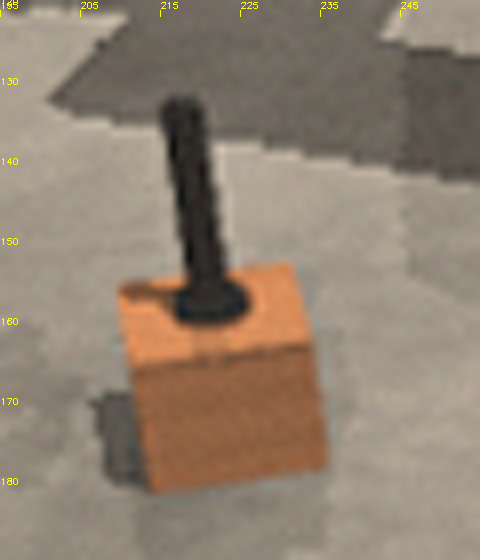

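```bash
cat > fit2.py <<'E'
from h import *
import pickle
from scipy.optimize import least_squares
C={n:pickle.load(open(n+".pkl","rb")) for n in("scene","top")}
def P(n,k,off,l): return [(n,np.array(m,float),np.array([X/k+off[0]-.5+.5/k,Y/k+off[1]-.5+.5/k])) for m,X,Y in l]
B=P("top",5,(250,135),[((75,120,45),133,35),((75,-120,45),529,170),((-75,120,45),46,282),((-75,-120,45),450,418),((-40,80,39),130,245),((-180,35,6),126,509),((-180,-95,6),345,584)])
B+=P("scene",4.8,(260,160),[((75,120,45),531,506),((75,-120,45),47,302),((-75,120,45),680,315),((75,120,0),520,587),((75,-120,0),50,378),((-180,35,6),598,212)])
S=P("top",10,(410,225),[((30,30,50),300,132),((30,-30,50),430,320),((-30,-30,50),250,428),((-30,30,50),120,243),((0,0,56),278,281)])
S+=P("scene",8,(195,120),[((30,-30,50),135,367),((-30,-30,50),118,290),((-30,30,50),293,265),((30,30,50),313,343),((30,-30,0),153,492),((30,30,0),328,465),((0,0,126),182,100),((0,0,56),212,298)])
def go(D,x0,cams=("scene","top")):
    D=[d for d in D if d[0] in cams]
    def f(p):
        c,s=np.cos(p[2]),np.sin(p[2]); 
        return np.concatenate([proj(C[n],[p[0]+c*m[0]-s*m[1],p[1]+s*m[0]+c*m[1],m[2]])-uv for n,m,uv in D])
    r=least_squares(f,x0,loss="soft_l1"); return r.x,f(r.x).reshape(-1,2).round(1).tolist()
b0=onz(C["top"],309,180,45); s0=onz(C["top"],437,252,50)
if __name__=="__main__":
  for cams in(("scene","top"),("scene",),("top",)):
    for D,x0 in((B,[b0[0],b0[1],-.33]),(S,[s0[0],s0[1],.5])):
        x,r=go(D,x0,cams); print(cams,x.round(3));print(r)
  p,_=go(B,[b0[0],b0[1],-.33]); 
  def w(m): c,s=np.cos(p[2]),np.sin(p[2]); return (p[0]+c*m[0]-s*m[1]).round(1),(p[1]+s*m[0]+c*m[1]).round(1)
  print("button",w((-40,80)),"tab front",w((-121,-30)),"mark",w((-161,-30)))
  for n,u,v,z in(("vase",209,232,50),("pw",438,167,15),("frame",185,150,80)): print(n,onz(C["top"],u,v,z).round())
E
python3 fit2.py
```

```text
('scene', 'top') [ 6.18644e+02  4.46290e+01 -3.43000e-01]
[[-0.4, -0.9], [0.9, -0.5], [-1.1, -0.4], [-0.5, 0.4], [0.0, 0.2], [0.4, 0.1], [-0.3, 0.1], [-0.2, -0.2], [-0.9, -0.4], [0.4, -1.4], [0.2, 0.2], [-0.1, 0.2], [-0.1, -0.5]]
('scene', 'top') [ 4.11986e+02 -3.07496e+02  2.92000e-01]
[[-17.4, 7.4], [-9.7, -17.9], [15.4, -7.7], [7.6, 17.3], [-0.7, -0.3], [-2.5, -1.6], [3.2, -2.4], [3.2, 0.2], [-1.8, 0.8], [-2.0, -1.0], [-1.5, 1.8], [0.8, 0.1], [0.6, -0.6]]
('scene',) [ 6.19181e+02  4.50170e+01 -3.46000e-01]
[[-0.3, 0.1], [-0.7, -0.3], [0.6, -1.1], [0.2, 0.5], [-0.0, 0.2], [0.3, -0.2]]
('scene',) [ 414.284 -308.386    0.531]
[[-0.5, -0.2], [-0.2, -0.7], [-0.0, -0.4], [0.3, -0.3], [-0.0, 0.5], [0.5, 0.6], [0.1, 0.5], [-0.0, -0.2]]
('top',) [ 6.18324e+02  4.42190e+01 -3.42000e-01]
[[-0.4, -0.7], [1.1, -0.4], [-0.9, -0.2], [-0.3, 0.5], [0.2, 0.3], [0.6, 0.2], [-0.1, 0.1]]
('top',) [ 411.292 -310.064   -7.298]
[[0.4, -0.3], [-0.4, -0.6], [-0.6, 0.5], [0.2, 0.4], [0.2, -0.0]]
button (np.float64(607.9), np.float64(133.4)) tab front (np.float64(494.6), np.float64(57.1)) mark (np.float64(456.9), np.float64(70.6))
vase [474. 316.  50.]
pw [ 655. -331.   15.]
frame [698. 378.  80.]
```

```bash
sed -i 's/((30,30,50),300,132),((30,-30,50),430,320),((-30,-30,50),250,428),((-30,30,50),120,243)/((30,-30,50),300,132),((-30,-30,50),430,320),((-30,30,50),250,428),((30,30,50),120,243)/' fit2.py
cat >> h.py <<'E'
def pose():
    s=state();q=s["eef_rot"];M=R.from_quat([q[1],q[2],q[3],q[0]]).as_matrix()
    return np.array(s["eef_pos"]),M,s
def plan(target,yaw=None,n=5,rotn=6):
    """yaw = world angle of tool x"""
    p,M,s=pose(); y0=np.arctan2(M[1,0],M[0,0]); d=0 if yaw is None else -(yaw-y0)
    print("p",p.round(1),"yaw",y0.round(3),"tilt",M[:,2].round(3),"q",s["qpos"].round(2),"F",s["contact_force"].round(1),"w",round(s["grip_width"],1),"t",s["time_s"])
    D=(np.array(target)-p)/n/10
    for i in range(n):
        sp=d/min(rotn,n) if i<min(rotn,n) else 0
        y=y0-d/min(rotn,n)*min(i,rotn)
        print(i,[round(float(v),3) for v in (D[0]*np.cos(y)+D[1]*np.sin(y), D[0]*np.sin(y)-D[1]*np.cos(y), -D[2], sp)])
E
python3 - <<'E'
from fit2 import *
for cams in(("scene","top"),("scene",),("top",)):
    print(go(S,[s0[0],s0[1],.5],cams)[0].round(3))
plan([412.5,-309,170],1.228,10)
E
```

```text
[ 411.976 -309.643    0.543]
[ 414.284 -308.386    0.531]
[ 411.292 -310.064    0.556]
p [ 131.  -559.9  231.3] yaw 0.23 tilt [ 0. -0. -1.] q [-1.48  0.31  0.05  1.3   0.    1.43] F [0.7 0.2 0.4] w 85.6 t 1.0
0 [3.313, -1.802, 0.613, -0.166]
1 [3.565, -1.228, 0.613, -0.166]
2 [3.72, -0.621, 0.613, -0.166]
3 [3.771, 0.004, 0.613, -0.166]
4 [3.718, 0.628, 0.613, -0.166]
5 [3.563, 1.235, 0.613, -0.166]
6 [3.309, 1.808, 0.613, 0.0]
7 [3.309, 1.808, 0.613, 0.0]
8 [3.309, 1.808, 0.613, 0.0]
9 [3.309, 1.808, 0.613, 0.0]
```

Emit:
{"api": "jog_arm", "payload": {
  "moves": [
    [1,3.3,-1.8,0.6,-0.166],
    [1,3.55,-1.2,0.6,-0.166],
    [1,3.7,-0.6,0.6,-0.166],
    [1,3.75,0,0.6,-0.166],
    [1,3.7,0.6,0.6,-0.166]
  ]
}}

```text
time_s: 1.62
eef_pos: [271.9, -434.5, 201.2]
eef_rot: [0.0, 0.862, 0.508, -0.0]
contact_force: [0.6, 1.0, 0.0]
grip_width: 85.5
```

Emit:
{"api": "jog_arm", "payload": {
  "moves": [
    [1,3.55,1.2,0.6,-0.166],
    [1,3.3,1.8,0.6,0],
    [1,3.3,1.8,0.6,0],
    [1,3.3,1.8,0.6,0],
    [1,2.0,1.0,0.6,0]
  ]
}}

```text
time_s: 2.25
eef_pos: [400.6, -318.7, 171.2]
eef_rot: [0.0, 0.818, 0.576, 0.0]
contact_force: [0.1, -0.0, 0.6]
grip_width: 85.3
```

```bash
python3 - <<'E'
from h import *
plan([412.3,-309.4,150],1.228,2)
c=camera("top");cv2.imwrite("pics/t2.png",c["frame"][200:300,380:500].repeat(5,0).repeat(5,1))
E
```

```text
p [ 400.6 -318.7  171.2] yaw 1.227 tilt [ 0. -0. -1.] q [-0.83  0.22 -0.23  1.12  0.    1.09] F [ 0.1 -0.   0.6] w 85.3 t 2.25
0 [0.633, 0.396, 1.062, -0.0]
1 [0.633, 0.397, 1.062, -0.0]
```

Emit:
{"api": "jog_arm", "payload": {
  "moves": [
    [1,0.6,0.4,1.0,0],
    [1,0.65,0.4,1.0,0],
    [1,0,0,2.5,0],
    [1,0,0,2.5,0],
    [1,0,0,2.0,0]
  ]
}}

```text
time_s: 2.92
eef_pos: [410.4, -310.9, 79.7]
eef_rot: [-0.001, 0.818, 0.575, -0.0]
contact_force: [0.7, 0.1, -0.5]
grip_width: 85.4
```

```bash
python3 - <<'E'
from h import *
plan([412.3,-309.4,81],None,1)
for n in("scene","top"):
    c=camera(n)
    x,y=(190,90) if n=="scene" else (400,215)
    cv2.imwrite(f"pics/g1{n}.png",cv2.resize(c["frame"][y:y+90,x:x+80],None,fx=6,fy=6,interpolation=cv2.INTER_CUBIC))
E
```

```text
p [ 410.4 -310.9   79.7] yaw 1.225 tilt [-0.001  0.001 -1.   ] q [-0.8   0.3  -0.37  0.91 -0.    1.11] F [ 0.7  0.1 -0.5] w 85.4 t 2.925
0 [0.201, 0.126, -0.127, 0.0]
```

View pics/g1scene.png

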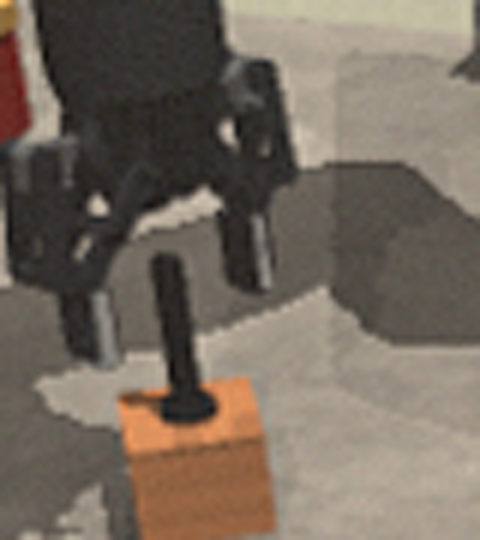

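Emit:
{"api": "jog_arm", "payload": {
  "moves": [
    [0.6,0.2,0.1,0,0],
    [0.3,0,0,0,0],
    [0.1,0,0,0,0],
    [0,0,0,0,0],
    [0,0,0,0,0]
  ],
  "squeeze": 40
}}

```text
time_s: 3.65
eef_pos: [412.9, -309.4, 81.5]
eef_rot: [0.0, 0.818, 0.575, 0.0]
contact_force: [-1.0, 0.2, 1.8]
grip_width: 12.9
```

```bash
python3 - <<'E'
from h import *
plan([412.3,-309.4,81],None,1)
for n in("scene","top"):
    c=camera(n)
    x,y=(190,90) if n=="scene" else (400,215)
    cv2.imwrite(f"pics/g2{n}.png",cv2.resize(c["frame"][y:y+90,x:x+80],None,fx=6,fy=6,interpolation=cv2.INTER_CUBIC))
E
```

```text
p [ 412.9 -309.4   81.5] yaw 1.226 tilt [ 0. -0. -1.] q [-0.8   0.3  -0.36  0.91 -0.    1.12] F [-1.   0.2  1.8] w 12.9 t 3.65
0 [-0.021, -0.054, 0.054, 0.0]
```

View pics/g2scene.png

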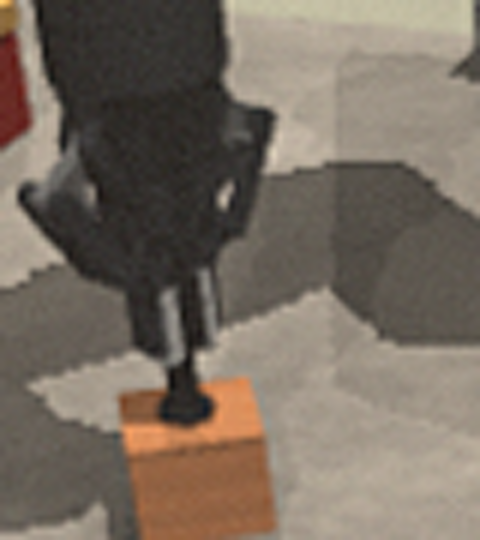

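Emit:
{"api": "jog_arm", "payload": {
  "moves": [
    [0,0,0,-1.0,0],
    [0,0,0,-2.5,0],
    [0,0,0,-2.5,0],
    [0,0,0,-2.5,0],
    [0,0,0,-1.5,0]
  ]
}}

```text
time_s: 4.38
eef_pos: [413.2, -309.7, 183.2]
eef_rot: [0.001, 0.818, 0.575, 0.0]
contact_force: [0.3, 0.4, 0.8]
grip_width: 13.2
```

```bash
python3 - <<'E'
from h import *
plan([440,20,181],1.228,8)
for n in("scene","top"):
    c=camera(n)
    x,y=(190,90) if n=="scene" else (400,215)
    for z in(105,29.5+75): 
        p,M,s=pose(); print(n,"tip proj",proj(c,[p[0],p[1],p[2]-76.5]).round(1),"collar top",proj(c,[p[0],p[1],p[2]-76.5+51]).round(1), "offset",x,y)
        break
    cv2.imwrite(f"pics/g3{n}.png",cv2.resize(c["frame"][y:y+90,x:x+80],None,fx=6,fy=6,interpolation=cv2.INTER_CUBIC))
E
```

```text
p [ 413.2 -309.7  183.2] yaw 1.226 tilt [ 0.001 -0.002 -1.   ] q [-0.8   0.22 -0.2   1.15 -0.    1.12] F [0.3 0.4 0.8] w 13.2 t 4.375
0 [3.992, -1.079, 0.027, -0.0]
1 [3.992, -1.077, 0.027, -0.0]
2 [3.993, -1.076, 0.027, -0.0]
3 [3.993, -1.074, 0.027, -0.0]
4 [3.993, -1.073, 0.027, -0.0]
5 [3.994, -1.072, 0.027, -0.0]
6 [3.994, -1.07, 0.027, 0.0]
7 [3.994, -1.07, 0.027, 0.0]
scene tip proj [217.8 138.7] collar top [215.  120.3] offset 190 90
top tip proj [442.6 252. ] collar top [448.1 252.3] offset 400 215
```

View pics/g3scene.png

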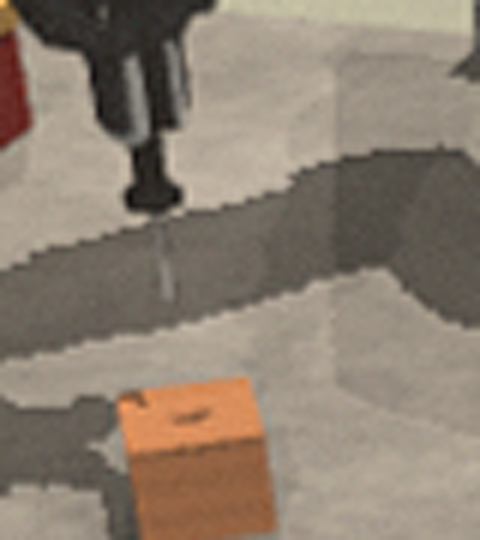

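Emit:
{"api": "jog_arm", "payload": {
  "moves": [
    [0,4,-1.1,0,0],
    [0,4,-1.1,0,0],
    [0,4,-1.1,0,0],
    [0,4,-1.1,0,0],
    [0,4,-1.1,0,0]
  ]
}}

```text
time_s: 5.1
eef_pos: [428.0, -101.0, 180.3]
eef_rot: [-0.001, 0.818, 0.575, -0.0]
contact_force: [0.7, 0.1, -0.4]
grip_width: 12.9
```

Emit:
{"api": "jog_arm", "payload": {
  "moves": [
    [0,4,-1.1,0,0],
    [0,4,-1.1,0,0],
    [0,4,-1.1,0,0],
    [0,0,0,0,0],
    [0,0,0,0,0]
  ]
}}

```text
time_s: 5.72
eef_pos: [437.8, 21.5, 180.6]
eef_rot: [-0.0, 0.818, 0.575, -0.001]
contact_force: [-0.2, -1.6, -0.3]
grip_width: 12.8
```

```bash
python3 - <<'E'
from h import *
plan([607.9,133.4,181],1.228,5)
E
```

```text
p [437.8  21.5 180.6] yaw 1.226 tilt [-0.001 -0.    -1.   ] q [-0.13  0.07 -0.38  1.12 -0.    1.78] F [-0.2 -1.6 -0.3] w 12.8 t 5.725
0 [3.256, 2.446, -0.007, -0.0]
1 [3.255, 2.447, -0.007, -0.0]
2 [3.254, 2.448, -0.007, -0.0]
3 [3.254, 2.449, -0.007, -0.0]
4 [3.253, 2.45, -0.007, -0.0]
```

Emit:
{"api": "jog_arm", "payload": {
  "moves": [
    [0,3.25,2.45,0,0],
    [0,3.25,2.45,0,0],
    [0,3.25,2.45,0,0],
    [0,3.25,2.45,0,0],
    [0,3.25,2.45,0,0]
  ]
}}

```text
time_s: 6.35
eef_pos: [609.8, 131.8, 180.6]
eef_rot: [0.0, 0.819, 0.574, -0.0]
contact_force: [0.5, -0.4, -0.6]
grip_width: 12.9
```

Emit:
{"api": "jog_arm", "payload": {
  "moves": [
    [0,0,0,1.5,0],
    [0,0,0,1.5,0],
    [0,0,0,0,0],
    [0,0,0,0,0],
    [0,0,0,0,0]
  ]
}}

```text
time_s: 6.98
eef_pos: [608.6, 132.8, 152.2]
eef_rot: [0.0, 0.818, 0.575, 0.001]
contact_force: [0.7, -0.6, -0.8]
grip_width: 12.7
```

```bash
python3 - <<'E'
from h import *
plan([607.9,133.4,130],1.228,1)
p,M,s=pose()
for n in("scene","top"):
    c=camera(n)
    x,y=(330,150) if n=="scene" else (240,140)
    print(n,(6*(proj(c,p-[0,0,76.5])-[x,y])).round(),"btn",(6*(proj(c,[607.9,133.4,39])-[x,y])).round(),"rim",(6*(proj(c,[607.9,133.4,45])-[x,y])).round())
    cv2.imwrite(f"pics/b1{n}.png",cv2.resize(c["frame"][y:y+90,x:x+80],None,fx=6,fy=6,interpolation=cv2.INTER_CUBIC))
E
```

```text
p [608.6 132.8 152.2] yaw 1.225 tilt [ 0.001  0.    -1.   ] q [ 0.09  0.44  0.03  1.16 -0.    2.  ] F [ 0.7 -0.6 -0.8] w 12.7 t 6.975
0 [0.03, -0.083, 2.223, -0.003]
scene [291. 386.] btn [283. 469.] rim [284. 456.]
top [207. 250.] btn [214. 263.] rim [213. 261.]
```

View pics/b1scene.png

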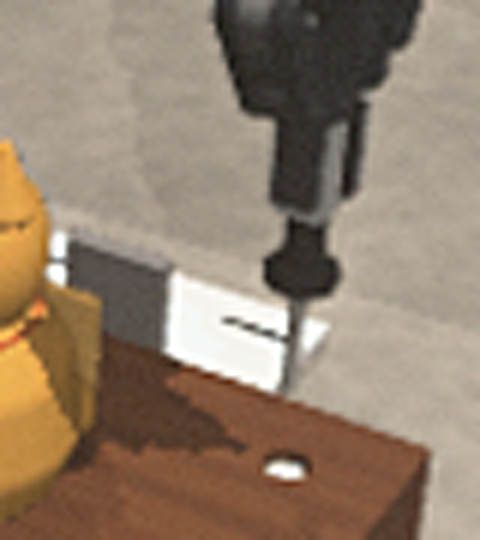

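View pics/b1top.png

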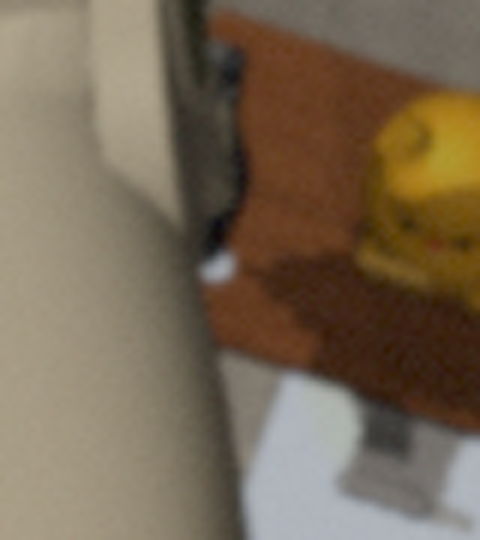

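Emit:
{"api": "jog_arm", "payload": {
  "moves": [
    [0,0.15,0.05,0,0],
    [0,0,0,1.2,0],
    [0,0,0,1.2,0],
    [0,0,0,0,0],
    [0,0,0,0,0]
  ]
}}

```text
time_s: 7.7
eef_pos: [609.3, 134.4, 127.0]
eef_rot: [-0.0, 0.818, 0.575, -0.0]
contact_force: [0.1, 0.5, 0.0]
grip_width: 13.1
```

```bash
python3 - <<'E'
from h import *
plan([607.9,133.4,110],1.228,1)
p,M,s=pose()
for n in("scene",):
    c=camera(n)
    x,y=(350,185)
    print(n,(10*(proj(c,p-[0,0,76.5])-[x,y])).round(),"btn",(10*(proj(c,[607.9,133.4,39])-[x,y])).round(),"rim",(10*(proj(c,[607.9,133.4,45])-[x,y])).round())
    cv2.imwrite(f"pics/b2{n}.png",cv2.resize(c["frame"][y:y+55,x:x+60],None,fx=10,fy=10,interpolation=cv2.INTER_CUBIC))
E
```

```text
p [609.3 134.4 127. ] yaw 1.226 tilt [-0.001 -0.    -1.   ] q [ 0.09  0.45 -0.01  1.11 -0.    2.  ] F [0.1 0.5 0. ] w 13.1 t 7.7
0 [-0.136, -0.095, 1.695, -0.002]
scene [280. 393.] btn [271. 432.] rim [274. 409.]
```

View pics/b2scene.png

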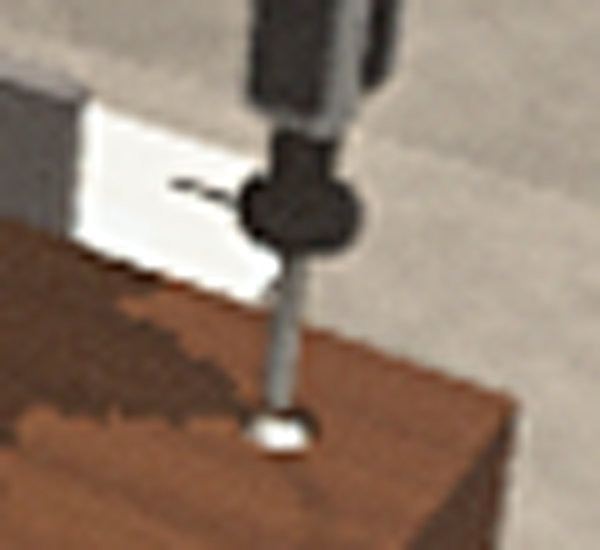

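Emit:
{"api": "jog_arm", "payload": {
  "moves": [
    [0,0,0,0.5,0],
    [0,0,0,0.4,0],
    [0,0,0,0.3,0],
    [0,0,0,0.2,0],
    [0,0,0,0,0]
  ]
}}

```text
time_s: 8.38
eef_pos: [609.4, 134.4, 113.4]
eef_rot: [0.0, 0.818, 0.575, -0.0]
contact_force: [-0.7, 0.1, 2.2]
grip_width: 12.5
```

Emit:
{"api": "jog_arm", "payload": {
  "moves": [
    [0,0,0,0.1,0],
    [0,0,0,0.1,0],
    [0,0,0,0,0],
    [0,0,0,0,0],
    [0,0,0,0,0]
  ]
}}

```text
time_s: 9.0
eef_pos: [609.5, 134.4, 111.4]
eef_rot: [0.0, 0.818, 0.575, 0.0]
contact_force: [-1.7, -0.3, 3.9]
grip_width: 12.9
```

```bash
python3 - <<'E'
from h import *
print([state()["contact_force"].round(2)])
c=camera("scene")
x,y=(350,185)
print(state()["contact_force"].round(2),state()["eef_pos"])
cv2.imwrite(f"pics/b3.png",cv2.resize(c["frame"][y:y+55,x:x+60],None,fx=10,fy=10,interpolation=cv2.INTER_CUBIC))
E
```

```text
[array([-1.73, -0.32,  3.87])]
[-1.2   0.25  3.83] [609.44748661 134.36997838 111.38501294]
```

View pics/b3.png

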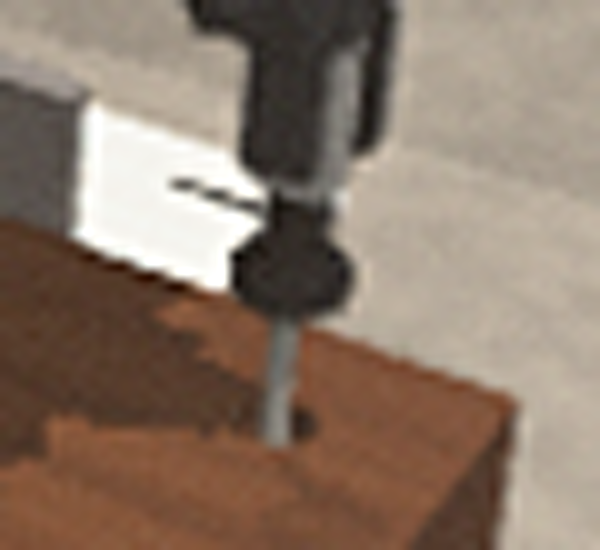

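Emit:
{"api": "jog_arm", "payload": {
  "moves": [
    [0,0,0,0.1,0],
    [0,0,0,0.05,0],
    [0,0,0,0,0],
    [0,0,0,0,0],
    [0,0,0,0,0]
  ]
}}

```text
time_s: 9.68
eef_pos: [609.7, 134.5, 111.1]
eef_rot: [0.0, 0.818, 0.575, 0.001]
contact_force: [-2.0, 0.1, 9.9]
grip_width: 12.9
```

Emit:
{"api": "jog_arm", "payload": {
  "moves": [
    [0,0,0,-1.0,0],
    [0,0,0,-2,0],
    [0,0,0,-2,0],
    [0,0,0,-2,0],
    [0,0,0,0,0]
  ]
}}

```text
time_s: 10.3
eef_pos: [610.7, 134.4, 181.2]
eef_rot: [0.001, 0.818, 0.575, 0.001]
contact_force: [0.5, -0.3, -1.1]
grip_width: 12.7
```

Emit:
{"api": "jog_arm", "payload": {
  "moves": [
    [0,-3.25,-2.45,0,0],
    [0,-3.25,-2.45,0,0],
    [0,-3.25,-2.45,0,0],
    [0,-3.25,-2.45,0,0],
    [0,-3.25,-2.45,0,0]
  ]
}}

```text
time_s: 10.92
eef_pos: [437.5, 22.3, 178.6]
eef_rot: [-0.0, 0.818, 0.575, -0.001]
contact_force: [-0.8, -0.2, 0.1]
grip_width: 12.9
```

Emit:
{"api": "jog_arm", "payload": {
  "moves": [
    [0,-4,1.1,0,0],
    [0,-4,1.1,0,0],
    [0,-4,1.1,0,0],
    [0,-4,1.1,0,0],
    [0,-4,1.1,0,0]
  ]
}}

```text
time_s: 11.55
eef_pos: [422.6, -185.1, 178.7]
eef_rot: [-0.0, 0.818, 0.575, -0.0]
contact_force: [1.3, -0.9, -0.4]
grip_width: 13.0
```

Emit:
{"api": "jog_arm", "payload": {
  "moves": [
    [0,-4,1.1,0,0],
    [0,-4,1.1,0,0],
    [0,-3,0.8,0,0],
    [0,0,0,0,0],
    [0,0,0,0,0]
  ]
}}

```text
time_s: 12.18
eef_pos: [413.8, -296.8, 178.8]
eef_rot: [-0.001, 0.818, 0.575, -0.0]
contact_force: [0.0, 0.2, -0.5]
grip_width: 13.0
```

```bash
python3 - <<'E'
from h import *
plan([412.8,-309.4,160],None,1)
E
```

```text
p [ 413.8 -296.8  178.8] yaw 1.226 tilt [-0.001  0.002 -1.   ] q [-0.78  0.21 -0.22  1.14  0.    1.14] F [ 0.   0.2 -0.5] w 13.0 t 12.175
0 [-1.214, 0.335, 1.879, 0.0]
```

Emit:
{"api": "jog_arm", "payload": {
  "moves": [
    [0,-1.2,0.3,0,0],
    [0,0,0,1.5,0],
    [0,0,0,1.5,0],
    [0,0,0,1.3,0],
    [0,0,0,0,0]
  ]
}}

```text
time_s: 12.8
eef_pos: [412.2, -308.8, 135.1]
eef_rot: [-0.002, 0.818, 0.575, -0.0]
contact_force: [-0.3, 0.7, -0.7]
grip_width: 13.1
```

```bash
python3 - <<'E'
from h import *
plan([412.8,-309.4,81],None,1)
c=camera("scene")
x,y=(195,130)
p,M,s=pose();print((10*(proj(c,p-[0,0,76.5])-[x,y])).round())
cv2.imwrite(f"pics/r1.png",cv2.resize(c["frame"][y:y+55,x:x+60],None,fx=10,fy=10,interpolation=cv2.INTER_CUBIC))
E
```

```text
p [ 412.2 -308.8  135.1] yaw 1.226 tilt [-0.002  0.002 -1.   ] q [-0.8   0.25 -0.28  1.04 -0.    1.12] F [-0.3  0.7 -0.7] w 13.1 t 12.8
0 [-0.036, 0.076, 5.407, 0.0]
[258. 251.]
```

View pics/r1.png

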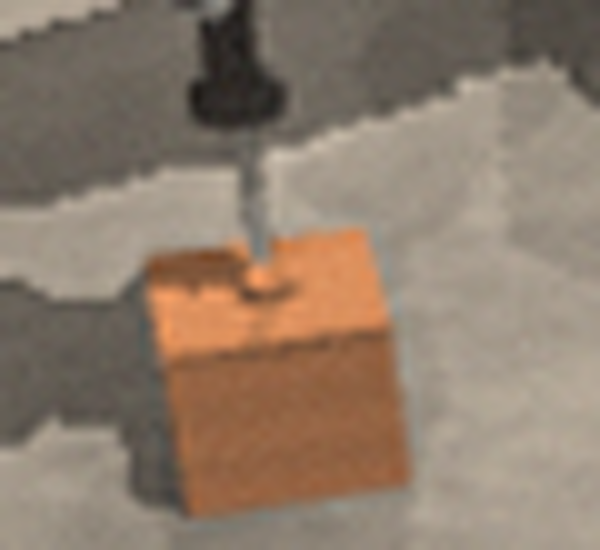

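Emit:
{"api": "jog_arm", "payload": {
  "moves": [
    [0,0.05,0.05,0.8,0],
    [0,0,0,0.8,0],
    [0,0,0,1.0,0],
    [0,0,0,1.0,0],
    [0,0,0,1.0,0]
  ]
}}

```text
time_s: 13.48
eef_pos: [413.6, -309.5, 90.0]
eef_rot: [-0.0, 0.818, 0.575, -0.0]
contact_force: [1.0, -0.6, 0.1]
grip_width: 13.0
```

Emit:
{"api": "jog_arm", "payload": {
  "moves": [
    [0,0,0,0.5,0],
    [0,0,0,0.2,0],
    [0,0,0,0,0],
    [0,0,0,0,0],
    [0,0,0,0,0]
  ]
}}

```text
time_s: 14.1
eef_pos: [413.9, -309.8, 84.1]
eef_rot: [0.0, 0.818, 0.575, 0.0]
contact_force: [0.7, 0.8, -0.1]
grip_width: 12.9
```

Emit:
{"api": "jog_arm", "payload": {
  "moves": [
    [0,0,0,0.1,0],
    [0,0,0,0.1,0],
    [0,0,0,0,0],
    [0,0,0,0,0],
    [0,0,0,0,0]
  ]
}}

```text
time_s: 14.72
eef_pos: [413.7, -309.6, 81.8]
eef_rot: [0.0, 0.818, 0.575, -0.0]
contact_force: [-0.6, 0.3, -0.4]
grip_width: 13.1
```

Emit:
{"api": "jog_arm", "payload": {
  "moves": [
    [0,0,0,0.03,0],
    [0.15,0,0,0,0],
    [0.4,0,0,0,0],
    [0.7,0,0,0,0],
    [1,0,0,0,0]
  ]
}}

```text
time_s: 15.35
eef_pos: [413.7, -309.6, 81.5]
eef_rot: [0.0, 0.818, 0.575, -0.0]
contact_force: [0.1, 0.3, -0.2]
grip_width: 67.0
```

```bash
python3 - <<'E'
from h import *
plan([412.8,-309.4,81],None,1)
c=camera("scene")
x,y=(195,120)
print("collar",(10*(proj(c,[412.5,-309.3,56])-[x,y])).round())
cv2.imwrite(f"pics/r2.png",cv2.resize(c["frame"][y:y+60,x:x+60],None,fx=10,fy=10,interpolation=cv2.INTER_CUBIC))
E
```

```text
p [ 413.7 -309.6   81.5] yaw 1.226 tilt [ 0. -0. -1.] q [-0.8   0.3  -0.36  0.91 -0.    1.12] F [ 0.1  0.3 -0.2] w 67.0 t 15.35
0 [-0.009, -0.096, 0.052, 0.0]
collar [260. 363.]
```

View pics/r2.png

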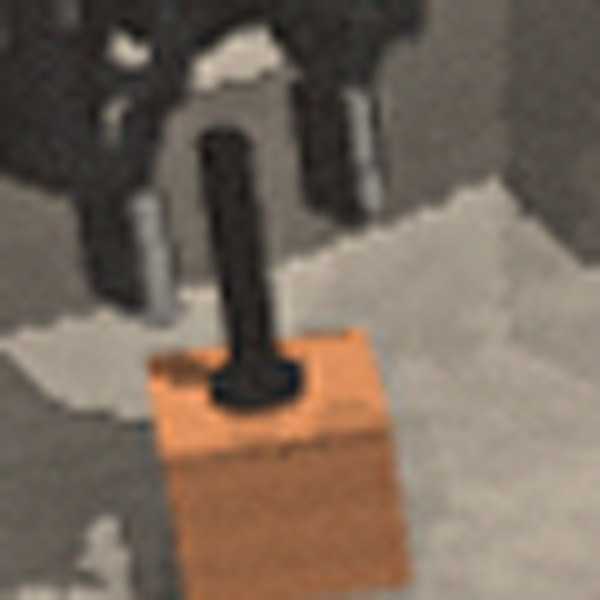

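Emit:
{"api": "jog_arm", "payload": {
  "moves": [
    [1,0,0,-1.0,0],
    [1,0,0,-2.5,0],
    [1,0,0,-2.5,0],
    [1,0,0,-2.5,0],
    [1,0,0,-1.0,0]
  ]
}}

```text
time_s: 16.02
eef_pos: [414.5, -310.3, 178.7]
eef_rot: [0.002, 0.818, 0.575, 0.0]
contact_force: [0.3, -0.2, -0.0]
grip_width: 85.4
```

```bash
python3 - <<'E'
from h import *
plan([500,55.7,170],1.228,10)
c=camera("scene"); x,y=(195,120)
cv2.imwrite(f"pics/r3.png",cv2.resize(c["frame"][y:y+70,x:x+60],None,fx=8,fy=8,interpolation=cv2.INTER_CUBIC))
E
```

```text
p [ 414.5 -310.3  178.7] yaw 1.226 tilt [ 0.002 -0.002 -1.   ] q [-0.8   0.22 -0.21  1.14 -0.    1.12] F [ 0.3 -0.2 -0. ] w 85.4 t 16.025
0 [3.734, -0.433, 0.087, -0.0]
1 [3.734, -0.431, 0.087, -0.0]
2 [3.734, -0.43, 0.087, -0.0]
3 [3.735, -0.429, 0.087, -0.0]
4 [3.735, -0.427, 0.087, -0.0]
5 [3.735, -0.426, 0.087, -0.0]
6 [3.735, -0.425, 0.087, 0.0]
7 [3.735, -0.425, 0.087, 0.0]
8 [3.735, -0.425, 0.087, 0.0]
9 [3.735, -0.425, 0.087, 0.0]
```

View pics/r3.png

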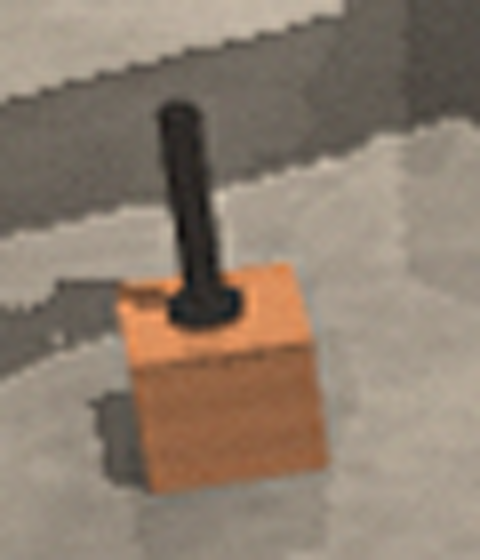

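Emit:
{"api": "jog_arm", "payload": {
  "moves": [
    [1,3.7,-0.4,0,0],
    [0.8,3.7,-0.4,0,0],
    [0.6,3.7,-0.4,0,0],
    [0.4,3.7,-0.4,0,0],
    [0.35,3.7,-0.4,0,0]
  ]
}}

```text
time_s: 16.7
eef_pos: [457.2, -127.4, 175.7]
eef_rot: [-0.0, 0.818, 0.575, -0.0]
contact_force: [0.5, -0.9, 0.2]
grip_width: 29.6
```

Emit:
{"api": "jog_arm", "payload": {
  "moves": [
    [0.35,3.7,-0.4,0,0],
    [0.35,3.7,-0.4,0,0],
    [0.35,3.7,-0.4,0,0],
    [0.35,3.7,-0.4,0,0],
    [0.35,3.0,-0.4,0,0]
  ]
}}

```text
time_s: 17.32
eef_pos: [498.6, 47.0, 175.6]
eef_rot: [-0.0, 0.818, 0.576, -0.0]
contact_force: [-0.1, -0.5, 0.2]
grip_width: 30.1
```

```bash
python3 - <<'E'
from h import *
plan([500,55.7,90],1.228,1)
E
```

```text
p [498.6  47.  175.6] yaw 1.227 tilt [-0.001  0.    -1.   ] q [-0.07  0.2  -0.25  1.13 -0.    1.85] F [-0.1 -0.5  0.2] w 30.1 t 17.325
0 [0.868, -0.159, 8.564, -0.001]
```

Descend to TCP z≈80, then look.

Emit:
{"api": "jog_arm", "payload": {
  "moves": [
    [0.35,0.85,-0.15,1.5,0],
    [0.35,0,0,2.5,0],
    [0.35,0,0,2.5,0],
    [0.35,0,0,2.5,0],
    [0.35,0,0,0.5,0]
  ]
}}

```text
time_s: 17.95
eef_pos: [497.8, 53.4, 78.8]
eef_rot: [-0.001, 0.818, 0.575, -0.002]
contact_force: [0.1, -0.3, 0.2]
grip_width: 30.0
```

```bash
python3 - <<'E'
from h import *
plan([500,55.7,23],1.228,1)
p,M,s=pose()
for n,b in(("scene",(310,140,80,80)),("top",(260,170,80,80))):
    c=camera(n); x,y,w,h=b
    e=np.array([.942,-.336,0]);f=np.array([.336,.942,0])
    t=np.array([494.6+.8,57.1+.5,0])
    print(n,[(7*(proj(c,t+e*a+f*b_+[0,0,56])-[x,y])).round().tolist() for a,b_ in((0,-22),(0,22),(10,22),(10,-22))])
    cv2.imwrite(f"pics/s1{n}.png",cv2.resize(c["frame"][y:y+h,x:x+w],None,fx=7,fy=7,interpolation=cv2.INTER_CUBIC))
E
```

```text
p [497.8  53.4  78.8] yaw 1.225 tilt [-0.005 -0.    -1.   ] q [-0.05  0.28 -0.4   0.9  -0.    1.86] F [ 0.1 -0.3  0.2] w 30.0 t 17.95
0 [0.285, 0.127, 5.578, -0.003]
scene [[227.0, 326.0], [342.0, 364.0], [328.0, 378.0], [213.0, 339.0]]
top [[351.0, 391.0], [245.0, 354.0], [254.0, 330.0], [360.0, 367.0]]
```

View pics/s1scene.png

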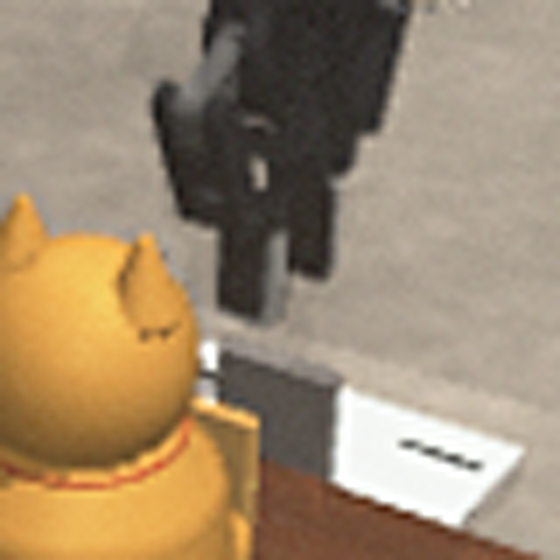

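View pics/s1top.png

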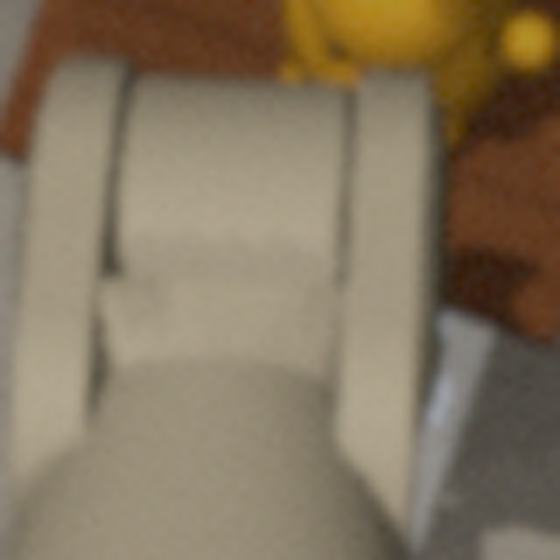

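Emit:
{"api": "jog_arm", "payload": {
  "moves": [
    [0.35,0.25,0.12,0.0,0],
    [0.35,0,0,1.5,0],
    [0.35,0,0,1.0,0],
    [0.35,0,0,0,0],
    [0.35,0,0,0,0]
  ]
}}

```text
time_s: 18.68
eef_pos: [502.2, 56.0, 56.4]
eef_rot: [-0.0, 0.818, 0.575, -0.0]
contact_force: [-0.2, -1.2, -0.3]
grip_width: 29.5
```

```bash
python3 - <<'E'
from h import *
plan([500,55.7,24],1.228,1)
c=camera("scene"); x,y,w,h=320,165,60,50
cv2.imwrite(f"pics/s2.png",cv2.resize(c["frame"][y:y+h,x:x+w],None,fx=10,fy=10,interpolation=cv2.INTER_CUBIC))
E
```

```text
p [502.2  56.   56.4] yaw 1.226 tilt [-0. -0. -1.] q [-0.05  0.31 -0.42  0.84 -0.    1.87] F [-0.2 -1.2 -0.3] w 29.5 t 18.675
0 [-0.102, -0.198, 3.24, -0.002]
```

View pics/s2.png

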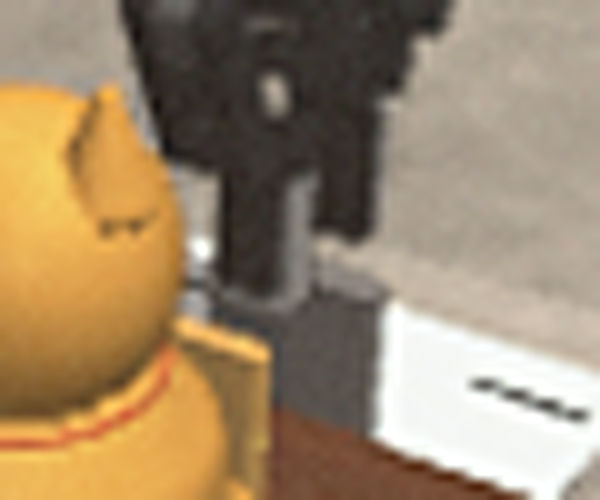

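Emit:
{"api": "jog_arm", "payload": {
  "moves": [
    [0.35,-0.1,-0.2,0.8,0],
    [0.35,0,0,0.8,0],
    [0.35,0,0,0.8,0],
    [0.35,0,0,0.6,0],
    [0.35,0,0,0,0]
  ]
}}

```text
time_s: 19.35
eef_pos: [499.5, 55.7, 25.7]
eef_rot: [-0.0, 0.818, 0.575, -0.001]
contact_force: [0.2, -0.6, 0.0]
grip_width: 29.8
```

```bash
python3 - <<'E'
from h import *
plan([500,55.7,24],1.228,1)
c=camera("scene"); x,y,w,h=320,165,60,50
cv2.imwrite(f"pics/s3.png",cv2.resize(c["frame"][y:y+h,x:x+w],None,fx=10,fy=10,interpolation=cv2.INTER_CUBIC))
E
```

```text
p [499.5  55.7  25.7] yaw 1.226 tilt [-0.001 -0.    -1.   ] q [-0.05  0.34 -0.46  0.77 -0.    1.87] F [ 0.2 -0.6  0. ] w 29.8 t 19.35
0 [0.014, 0.048, 0.175, -0.002]
```

View pics/s3.png

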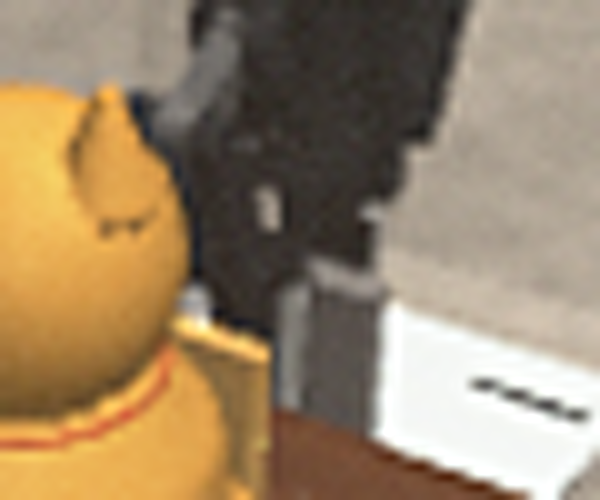

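Emit:
{"api": "jog_arm", "payload": {
  "moves": [
    [0.25,0,0,0,0],
    [0.15,0,0,0,0],
    [0,0,0,0,0],
    [0,0,0,0,0],
    [0,0,0,0,0]
  ],
  "squeeze": 60
}}

```text
time_s: 20.02
eef_pos: [499.3, 56.0, 26.8]
eef_rot: [-0.0, 0.818, 0.575, -0.0]
contact_force: [-2.8, 1.2, 5.0]
grip_width: 9.3
```

```bash
python3 - <<'E'
from h import *
plan([500,55.7,24],1.228,1)
c=camera("scene"); x,y,w,h=320,165,60,50
cv2.imwrite(f"pics/s4.png",cv2.resize(c["frame"][y:y+h,x:x+w],None,fx=10,fy=10,interpolation=cv2.INTER_CUBIC))
E
```

```text
p [499.3  56.   26.8] yaw 1.226 tilt [-0.001  0.001 -1.   ] q [-0.05  0.34 -0.46  0.77  0.    1.87] F [-2.8  1.2  5. ] w 9.3 t 20.025
0 [-0.009, 0.075, 0.285, -0.002]
```

View pics/s4.png

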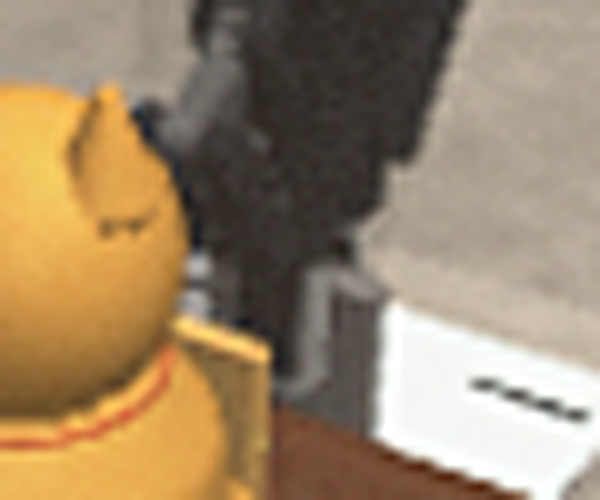

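Emit:
{"api": "jog_arm", "payload": {
  "moves": [
    [0,0,-0.5,0,0],
    [0,0,-0.8,0,0],
    [0,0,-1.0,0,0],
    [0,0,-1.0,0,0],
    [0,0,-0.7,0,0]
  ]
}}

```text
time_s: 20.7
eef_pos: [463.8, 68.9, 26.9]
eef_rot: [0.002, 0.818, 0.575, 0.001]
contact_force: [6.9, -2.9, -4.6]
grip_width: 8.7
```

Emit:
{"api": "jog_arm", "payload": {
  "moves": [
    [0,0,0,0,0],
    [0,0,0,0,0],
    [0,0,0,0,0],
    [0,0,0,0,0],
    [0,0,0,0,0]
  ]
}}

```text
time_s: 21.32
eef_pos: [464.2, 68.7, 26.9]
eef_rot: [0.002, 0.818, 0.575, 0.001]
contact_force: [6.1, -3.3, -3.7]
grip_width: 8.9
```

```bash
python3 - <<'E'
from h import *
plan([500,55.7,24],1.228,1)
p,M,s=pose(); e=np.array([.942,-.336,0]); print("moved",(p-[499.3,56,26.8])@e)
for n,(x,y,w,h) in(("scene",(310,150,80,60)),("top",(260,190,80,70))):
    c=camera(n)
    m=np.array([456.9,70.6,6.])
    f=np.array([.336,.942,0])
    print([(8*(proj(c,m+f*k)-[x,y])).round().tolist() for k in(-30,-60,30,60)])
    cv2.imwrite(f"pics/m1{n}.png",cv2.resize(c["frame"][y:y+h,x:x+w],None,fx=8,fy=8,interpolation=cv2.INTER_CUBIC))
E
```

```text
p [464.2  68.7  26.9] yaw 1.225 tilt [ 0.004 -0.001 -1.   ] q [-0.02  0.28 -0.55  0.74 -0.    1.89] F [ 6.1 -3.3 -3.7] w 8.9 t 21.325
0 [-0.015, 3.805, 0.295, -0.003]
moved -37.29827872535755
[[293.0, 362.0], [211.0, 334.0], [463.0, 420.0], [552.0, 451.0]]
[[391.0, 409.0], [470.0, 436.0], [232.0, 354.0], [152.0, 326.0]]
```

View pics/m1scene.png

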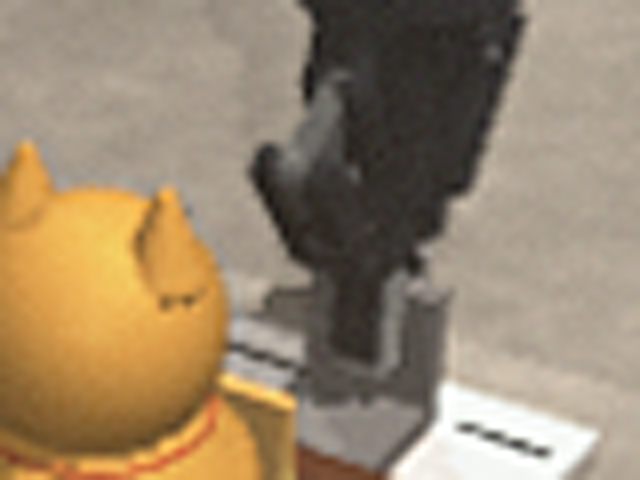

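View pics/m1top.png

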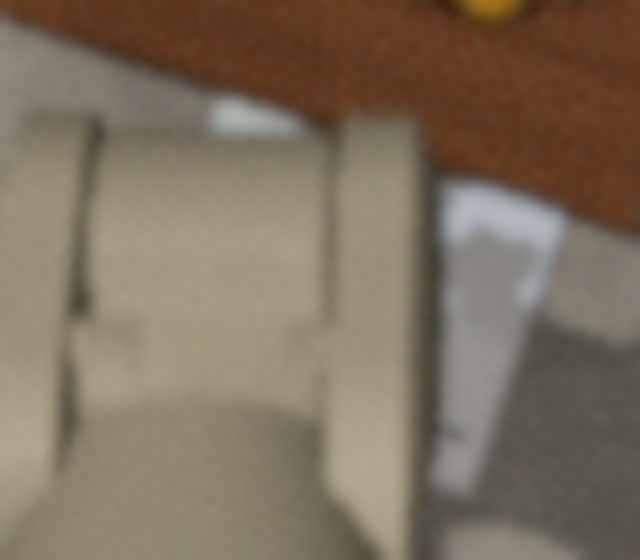

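Emit:
{"api": "jog_arm", "payload": {
  "moves": [
    [0,0,-0.15,0,0],
    [0,0,-0.1,0,0],
    [0,0,0,0,0],
    [0,0,0,0,0],
    [0,0,0,0,0]
  ]
}}

```text
time_s: 22.05
eef_pos: [462.0, 69.6, 26.9]
eef_rot: [0.002, 0.818, 0.575, 0.001]
contact_force: [5.8, -3.1, -3.3]
grip_width: 9.1
```

```bash
python3 - <<'E'
from h import *
plan([500,55.7,24],1.228,1)
p,M,s=pose(); e=np.array([.942,-.336,0]);f=np.array([.336,.942,0]); print("moved",(p-[499.3,56,26.8])@e)
c=camera("scene"); p,M,s=pose(); print("moved",(p-[499.3,56,26.8])@e)
x,y,w,h=335,180,60,40
m=np.array([456.9,70.6,6.])
k=12
for a in(0,3,-3): print(a,[(k*(proj(c,m+f*b+e*a)-[x,y])).round().tolist() for b in(22,35,65)])
print("topfront",[(k*(proj(c,m+f*b+[0,0,50]+e*a)-[x,y])).round().tolist() for a,b in((0,22),(0,-22),(10,22),(10,-22))],"backfoot",(k*(proj(c,m+f*22+e*10+[0,0,10])-[x,y])).round())
cv2.imwrite("pics/m2.png",cv2.resize(c["frame"][y:y+h,x:x+w],None,fx=k,fy=k,interpolation=cv2.INTER_CUBIC))
E
```

```text
p [462.   69.6  26.9] yaw 1.225 tilt [ 0.004 -0.001 -1.   ] q [-0.02  0.28 -0.55  0.74 -0.    1.89] F [ 5.8 -3.1 -3.3] w 9.1 t 22.05
0 [-0.016, 4.048, 0.293, -0.003]
moved -39.722938713043966
moved -39.755778122334036
0 [[360.0, 259.0], [416.0, 278.0], [550.0, 324.0]]
3 [[353.0, 265.0], [410.0, 285.0], [543.0, 331.0]]
-3 [[366.0, 252.0], [423.0, 271.0], [556.0, 317.0]]
topfront [[378.0, 52.0], [185.0, -10.0], [355.0, 74.0], [161.0, 11.0]] backfoot [341. 241.]
```

View pics/m2.png

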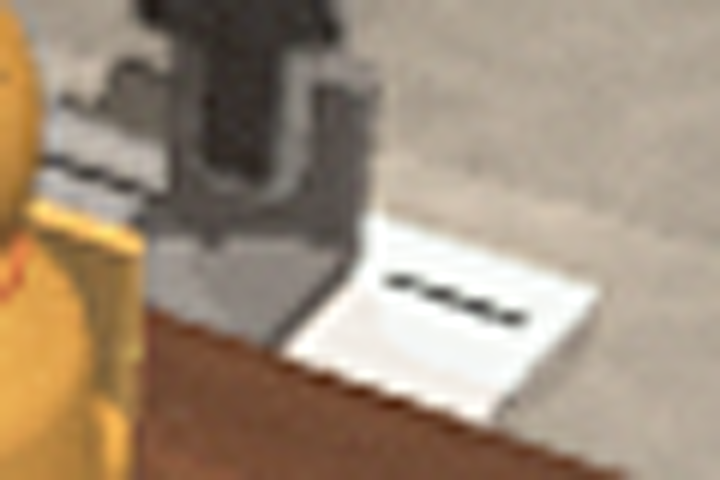

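```bash
python3 - <<'E'
from h import *
c=camera("scene")
for q in("stylus","stand","vase","paperweight","frame"):
    r=cut_out("scene",q); print(q,r and (r[0]["confidence"],r[0]["bbox"]))
print(state()["eef_pos"].round(1),state()["contact_force"].round(1),state()["time_s"])
finish_job()
E
```

```text
stylus (0.56, [215.1, 132.5, 13.2, 32.5])
stand (0.83, [209.8, 150.3, 27.9, 33.4])
vase (0.64, [446.8, 179.0, 33.6, 48.0])
paperweight (0.64, [153.0, 207.8, 33.7, 24.5])
frame (0.74, [454.8, 223.1, 111.1, 98.5])
[462.   69.6  26.9] [ 6.7 -3.  -5.1] 22.4
the job is handed in; nothing more can be done
```

I finished all the steps and handed the job in at about 22 s, with the arm still gripping the slide at the mark lines. `finish_job` gave no verdict.

- **Switch:** I pressed it with the stylus tip. The force stayed near 3.9 N, about the spring's full-down value, then jumped to 9.9 N within 0.3 mm of further travel, so the switch was all the way down.
- **Stylus:** It is back in its stand and released. The picture shows it seated and upright, within about 1 pixel of where it started.
- **Slide:** The gripper moved 39.7 mm outward from where it gripped the tab at rest. Against the mark lines in the picture, the tab face is level to within about 1 mm. The arm was still, with about 7 N of spring pull on the grip.
- **Vase, paperweight and frame:** The last detections put them where they were at the start, within 2 to 4 pixels, which is about the detector's usual error.

Two checks were weaker than the rest. The scene camera ran about 1 pixel (roughly 2 mm) off the arm's own coordinates, so I compared things within the picture. The top camera's view of the tab was blocked by the arm, so it could not confirm the final slide position.

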